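# Lay the tea carton down on the tray

### The job

The carton of tea bags standing at one end of the serving tray would fall over when the tray is carried: push it near its top with the fingertips so that it topples flat onto its broad side along the tray, towards the tray's empty end. Then push the lying carton along the tray until its top end rests against the rim at that far end. Do not pinch or lift the carton, keep the tray where it stands and leave the other things alone.

Things in the scene. Friction and masses are not known exactly. Their poses are not given: they have to be found in the camera images.
- tray: shallow plain white-looking serving tray, loose, about 0.6 kg, 322 x 147 mm and 18 mm high with a rim all round (about 20 mm wide, its top 16 to 18 mm above the worktop); origin at the centre of its underside, x along its length from the end where the carton stands (x negative) to the empty far end (x positive), z up. The floor is 2 mm thick; the flat inner floor is about 274 x 100 mm.
- carton: plain brown cardboard carton with a pale panel on each broad side, loose, 0.13 to 0.26 kg, 44 mm thick (own x) x 76 wide (own y) x 140 tall (own z); origin at the centre of its bottom panel. It stands upright on the tray floor, broad sides across the tray, own x roughly along the tray's x. Pushed high it tips, falling by itself beyond about 17 degrees of lean; pushed low it only slides.
- carton_middle (a point): the middle of the carton's volume, half-way up its 140 mm height
- carton_top (a point): the centre of the carton's top panel
- tray_far_rim (a point): the middle of the rim's outer upper edge at the tray's empty far end, 161 mm from the tray's centre and 18 mm above the worktop. When a lying carton rests against this rim its top panel is about 24 mm short of this point.
- honey_jar: closed jar of honey with a green lid, 65 mm across, 114 mm tall, loose, origin at the centre of its underside; to be left alone
- spice_c: small spice jar with a green cap, 44 mm across, 99 mm tall, loose, origin at the centre of its underside; to be left alone
- tin_tuna: flat tin, 86 mm across, 40 mm tall, loose, origin at the centre of its underside; to be left alone
- mug_c: white mug with one handle, 85 x 116 mm, 100 mm tall, loose, origin at the middle of its underside; to be left alone
Mind the look-alikes: they are no part of the job. What is shaped like the carton but pink is not meant.

How it is judged:
By the outcome, as a careful person would: the job done as asked, in the order asked, and still so for the second after the job is handed in, with the robot touching nothing.
It also fails if it takes over 46 s, if anything falls off the work surface, if the arm or the gripper's body presses on something with over 40 N, if the wrist force passes 120 N, or if a joint passes its speed limit or range.

### The arm

A 6-joint arm with a two-finger parallel gripper is mounted at the origin on a cart in front of the work surface, level with it; the furniture and walls round the work are solid. World frame = base frame: x ahead of the robot, y to its left, z up, the work surface at z = 0. Lengths are in m, angles in degrees, forces in N, time in s.
With the tool pointing down it reaches from about 0.4 to 0.825 m from the base axis. Payload 7 kg.
Tool frame: the origin (TCP) lies on the centre line of the jaws, within the pads' length; the fingertips stand 19 mm ahead of it and the grasp point (between the pads) is the TCP; z points along the fingers, y is the line along which they close (so a half turn about z gives the same grasp; the last joint's range is limited). The gripper opens to 88 mm and grips with 3 to 60 N. Pads are 19 mm wide; open, the fingers measure 130 mm over their backs; the gripper's body (78 mm by 193 mm) begins 47 mm behind the grasp point.
Start: joints at [91.45, 20.546, 0.682, 0, -70.136, -16.507], TCP at [0.175, 0.652, 0.246] pointing down, gripper open.
Joint ranges: [-176.03, 176.03], [-82.01, 121.73], [-58.28, 71.71], [-173.87, 95.51], [-174.79, -0.11], [-173.66, 173.66]. Speed limits (degrees/s): [136.94, 136.94, 172.46, 180, 180, 180].

### API

Orientations are given as [roll, pitch, yaw] about the fixed x, y, z axes, in that order (R = Rz(yaw) Ry(pitch) Rx(roll)).
In Python, from plant import * gives the robot as it stands. The module is installed in compiled form; this text tells all that it offers.
- The arm moves only by the tool play_rows, never from a script. Its argument "deltas" is a list of rows, each a list of 6 numbers: the shift along the world's x, y, z scaled (see below), then the turn, a rotation vector about the world's x, y, z scaled (see below). A call has 1 to 10 rows; each row shifts and turns the commanded pose from where the row before left it; what a row does not reach is not made up. The controller multiplies each number of a shift by 800 mm and each number of a turn by 180 degrees. A row lasts 1/10 s, in which the tool goes at most 50 mm and 8.59 degrees, less where a joint would pass 70% of its speed; a pose out of reach is approached as far as the arm can. A call with a number of a shift or a turn outside -1 to 1 is refused whole. A call with a gripper value outside its range is refused whole. "gripper" is the gripper command: -1 is shut, 1 is fully open, values between are in proportion, set as the call begins (left out, the last holds). The fingers move at their own pace and stop on an object; the grip force is fixed at half the most. Time passes only in rows, so rows that do not move let the fingers close. It gives the time, the measured TCP pose, the force, the opening and the grip force at its end, in the units of the state.
- get_obs(): the state, without advancing time (a new reading comes with each control period).
- snapshot(name): name is "scene" or "top" or "wrist"; returns (picture, depth): 400x640x3 uint8, blue, green, red; 400x640 float32, m along the optical axis (not along the pixel's ray), 0 where there is no reading.
- camera_model(name): a dict with "fx", "fy", "cx", "cy" (pixels), "world_to_cam" (4x4, takes a point from world to camera coordinates). Camera axes: x right, y down, z forward; pixel columns grow to the right and rows downward; lengths in m; the calibration is good to about 2 mm. A picture is of the moment at which its call begins: read the wrist's pose just before it. camera_model takes no time and is no camera call; for the wrist camera it gives the pose at the moment of the call.
- close_job(): hands the job in; it is judged then, once.
The state is a dict: "clock": time; "joint_pos": joint angles; "qvel": joint speeds; "tau": joint torques, N m; "tool_pos": TCP position; "orientation": TCP orientation; "force": force on the tool from outside, world axes, zero at the start; "moment": the same for the moment, N m; "opening": finger opening in m; "gripper_force": force on a finger pad.
Only numpy, scipy, OpenCV 4.12 (cv2) and the standard library are available. Lean on these libraries where they do the work, as an engineer would, in place of code of your own. Each camera call takes 0.05 s, during which the arm holds its last target. There are 200 camera calls.

## Working session

There is one attempt and no reset: what is moved stays moved. The work goes in short steps, Python scripts to look and compute and a tool call to move; the robot and the scene stay as the last step left them, time stands still between calls to the robot, and variables do not carry over. Pictures are saved under pics/ and viewed, at most 10 in all, crops included, and the job is handed in when it is done.

Besides the shell and the picture viewer there is one more tool, called after ">>>" by a JSON object that holds its "name" and its "arguments", one argument or row to a line. play_rows: Moves the arm, as the interface text tells. Its arguments: {"type":"object","properties":{"deltas":{"type":"array","items":{"type":"array","items":{"type":"number","minimum":-1,"maximum":1}}},"gripper":{"type":"number"}},"required":["deltas"]}

```bash
mkdir -p pics
cat > h.py <<'E'
from plant import *
import numpy as np, cv2
def snap(n,f):
    m=camera_model(n); p,d=snapshot(n); cv2.imwrite('pics/%s.png'%f,p); np.savez('pics/%s.npz'%f,d=d,p=p,**{k:np.array(v) for k,v in m.items()}); return p,d,m
def cloud(f):
    z=np.load('pics/%s.npz'%f); d=z['d']; v,u=np.mgrid[:d.shape[0],:d.shape[1]]
    P=np.stack([(u-z['cx'])/z['fx']*d,(v-z['cy'])/z['fy']*d,d],-1); T=np.linalg.inv(z['world_to_cam'])
    W=P@T[:3,:3].T+T[:3,3]; W[d<=0]=np.nan; return W
E
python3 - <<'E'
from h import *
a=snap('scene','s0')[0];b=snap('top','t0')[0]
o=get_obs();print({k:np.round(o[k],3) for k in o})
E
```

```text
{'clock': np.float64(0.1), 'joint_pos': array([ 9.1451e+01,  2.0586e+01,  6.3800e-01, -1.8000e-02, -7.0134e+01,
       -1.6507e+01]), 'qvel': array([-0.063, -0.02 ,  0.194,  0.059,  0.023,  0.048]), 'tau': array([-1.0000e-03, -5.8417e+01,  2.9375e+01,  7.0150e+00,  1.0000e-02,
       -0.0000e+00]), 'tool_pos': array([0.175, 0.651, 0.245]), 'orientation': array([ 1.79916e+02, -7.00000e-03, -1.50620e+01]), 'force': array([-0.141, -0.454, -0.21 ]), 'moment': array([ 0.018,  0.101, -0.015]), 'gripper_force': np.float64(0.0), 'opening': np.float64(0.088)}
```

View pics/s0.png

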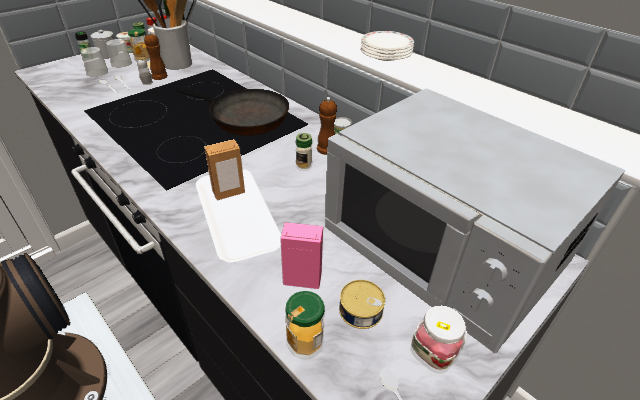

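View pics/t0.png

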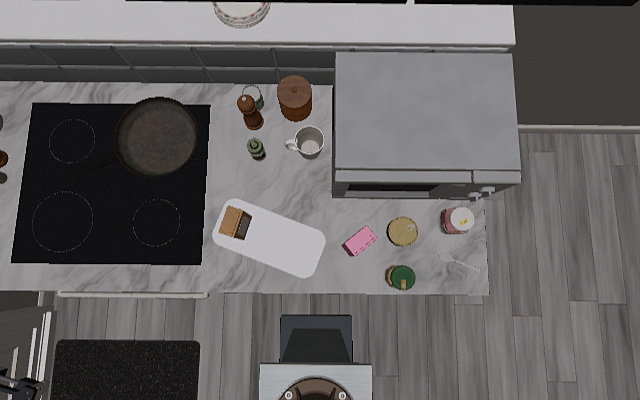

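The brown carton with the pale panel stands at the tray's left end: scene (226,170), top (235,222). The pink look-alike is at scene (302,255), top (360,240), off the tray. The brown one fits the description, so I'll confirm it in a crop and measure.

Run:
```python
from h import *
W=cloud('t0'); z=np.load('pics/t0.npz'); p=z['p']
def at(u,v): return np.round(W[v,u],3)
for n,uv in dict(carton=(233,215),tray=(275,240),pink=(360,238),jar=(403,277),tuna=(403,231),mug=(310,142),spice=(257,145),mw=(428,186)).items(): print(n,at(*uv))
b=p.astype(int)
# tray: white pixels in region
roi=np.zeros(p.shape[:2],bool);roi[190:285,205:332]=1
# carton top: z 0.13..0.15
m=roi&(W[...,2]>.13)&(W[...,2]<.155)
def rect(m):
    P=W[m][:,:2].astype(np.float32)*1000; r=cv2.minAreaRect(P); print(len(P),'z',np.median(W[m][:,2]),r, cv2.boxPoints(r).round(0).tolist())
rect(m)
t=roi&(W[...,2]>.0)&(W[...,2]<.03)&(p.min(-1)>228)
m2=cv2.morphologyEx(t.astype(np.uint8),cv2.MORPH_OPEN,np.ones((3,3)))>0
n,l,s,c=cv2.connectedComponentsWithStats(m2.astype(np.uint8)); k=1+np.argmax(s[1:,4]); print(s[k]); rect(l==k)
rim=roi&(W[...,2]>.012)&(W[...,2]<.022); rect(rim)
for n in('top','scene'): print(n, camera_model(n)['fx'])
s=cv2.imread('pics/s0.png')[130:270,180:330]; t=p[185:290,200:420]
s=cv2.resize(s,(400,373),interpolation=2);t=cv2.resize(t,(390,186),interpolation=2)
o=np.zeros((373,800,3),np.uint8);o[:,:400]=s;o[:186,405:795]=t;cv2.imwrite('pics/c0.png',o)
```

```text
carton [0.559 0.222 0.141]
tray [ 0.502  0.125 -0.   ]
pink [ 0.502 -0.112  0.139]
jar [ 0.403 -0.227  0.114]
tuna [ 0.53  -0.248  0.039]
mug [0.806 0.025 0.003]
spice [0.764 0.173 0.099]
mw [ 0.631 -0.276  0.198]
501 z 0.1418318391190364 ((544.27099609375, 227.93186950683594), (44.46261978149414, 75.09245300292969), 72.86653900146484) [[502.0, 218.0], [574.0, 196.0], [587.0, 238.0], [515.0, 260.0]]Traceback (most recent call last):
  File "<stdin>", line 15, in <module>
    return _wrapfunc(a, 'argmax', axis=axis, out=out, **kwds)
    return bound(*args, **kwds)
ValueError: attempt to get argmax of an empty sequence
```

Run:
```python
from h import *
W=cloud('t0'); z=np.load('pics/t0.npz'); p=z['p']
print('tray px',p[240,275],p[255,300],'table',p[270,230],p[210,300])
roi=np.zeros(p.shape[:2],bool);roi[190:285,205:332]=1
def rect(m):
    P=W[m][:,:2].astype(np.float32)*1000; P=P[np.isfinite(P[:,0])]; r=cv2.minAreaRect(P); print(len(P),r, cv2.boxPoints(r).round(0).tolist())
rect(roi&(W[...,2]>.012)&(W[...,2]<.03))
for h in(.004,.008): rect(roi&(W[...,2]>h)&(W[...,2]<.03))
s=cv2.imread('pics/s0.png')[130:270,180:330]; t=p[185:290,200:420]
s=cv2.resize(s,(400,373),interpolation=2);t=cv2.resize(t,(390,186),interpolation=2)
o=np.zeros((373,800,3),np.uint8);o[:,:400]=s;o[:186,405:795]=t;cv2.imwrite('pics/c0.png',o)
```

```text
tray px [188 183 186] [189 185 186] table [120 119 122] [129 129 132]
1117 ((567.5516967773438, 121.96698760986328), (322.7587890625, 268.8326110839844), 69.31912994384766) [[385.0, 18.0], [636.0, -76.0], [750.0, 225.0], [499.0, 320.0]]
2502 ((513.3993530273438, 148.04296875), (278.7388000488281, 378.9026184082031), 0.5986329913139343) [[372.0, 336.0], [376.0, -43.0], [655.0, -40.0], [651.0, 339.0]]
1609 ((567.5516967773438, 121.96698760986328), (322.7587890625, 268.8326110839844), 69.31912994384766) [[385.0, 18.0], [636.0, -76.0], [750.0, 225.0], [499.0, 320.0]]
```

View pics/c0.png

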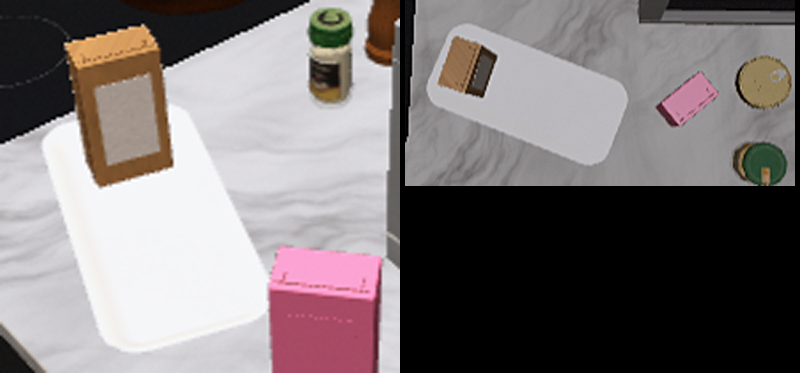

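The crop confirms it: the brown carton with the pale panel stands on the white tray, and the pink one stands on the worktop beyond the far end. Next I'll fit the tray.

Run:
```python
from h import *
z=np.load('pics/t0.npz'); p=z['p']; W=cloud('t0')
m=np.zeros(p.shape[:2],np.uint8); m[190:285,205:335]=(p.min(-1)>160)[190:285,205:335]
m=cv2.morphologyEx(m,cv2.MORPH_OPEN,np.ones((3,3)))
n,l,s,c=cv2.connectedComponentsWithStats(m); k=1+np.argmax(s[1:,4]); print(s[k])
# project pixels onto plane z=0.015
T=np.linalg.inv(z['world_to_cam']); v,u=np.where(l==k)
r=np.stack([(u-z['cx'])/z['fx'],(v-z['cy'])/z['fy'],np.ones(len(u))],-1)@T[:3,:3].T
P=(T[:3,3]+r*((.015-T[2,3])/r[:,2:]))[:,:2]*1000
R=cv2.minAreaRect(P.astype(np.float32)); print(R, cv2.boxPoints(R).round(0).tolist())
W2=W[(l==k)]; zz=W2[:,2]; print(np.nanpercentile(zz,[5,50,95]))
print('cam',T[:3,3])
```

```text
[ 212  198  114   80 4625]
((509.4893493652344, 143.1671142578125), (323.5146179199219, 148.7706298828125), 69.33930969238281) [[383.0, 18.0], [522.0, -34.0], [636.0, 268.0], [497.0, 321.0]]
[-0.00141835  0.00383754  0.01780703]
cam [4.43667666e-01 7.10394480e-04 1.10307909e+00]
```

>>> {"name": "play_rows", "arguments": {
  "deltas": [
    [0.0248,-0.0218,0,0,0,-0.0266],
    [0.0248,-0.0218,0,0,0,-0.0266],
    [0.0248,-0.0218,0,0,0,-0.0266],
    [0.0248,-0.0218,0,0,0,-0.0266],
    [0.0248,-0.0218,0,0,0,-0.0266],
    [0.0248,-0.0218,0,0,0,-0.0266],
    [0.0248,-0.0218,0,0,0,-0.0266],
    [0.0248,-0.0218,0,0,0,-0.0266],
    [0.0248,-0.0218,0,0,0,-0.0266],
    [0.0248,-0.0218,0,0,0,-0.0266]
  ],
  "gripper": -0.32
}}

```text
clock: 1.1
tool_pos: [0.3743, 0.4764, 0.2452]
orientation: [180.0, -0.0, -63.1]
force: [0.2, -0.0, -0.4]
opening: 0.03
gripper_force: 0.0
```

>>> {"name": "play_rows", "arguments": {
  "deltas": [
    [0.0248,-0.0218,0,0,0,-0.0266],
    [0.0248,-0.0218,0,0,0,-0.0266],
    [0.0248,-0.0218,0,0,0,-0.0266],
    [0.0248,-0.0218,0,0,0,-0.0266],
    [0.0248,-0.0218,0,0,0,-0.0266],
    [0.0248,-0.0218,0,0,0,-0.0266],
    [0.0248,-0.0218,0,0,0,-0.0266],
    [0.0248,-0.0218,0,0,0,-0.0266],
    [0.0248,-0.0218,0,0,0,-0.0266],
    [0.0248,-0.0218,0,0,0,-0.0266]
  ]
}}

```text
clock: 2.1
tool_pos: [0.5727, 0.3021, 0.2451]
orientation: [180.0, -0.0, -111.0]
force: [-0.3, 0.6, 0.2]
opening: 0.03
gripper_force: 0.0
```

>>> {"name": "play_rows", "arguments": {
  "deltas": [
    [0,0,-0.028,0,0,0],
    [0,0,-0.028,0,0,0],
    [0,0,-0.028,0,0,0],
    [0,0,-0.028,0,0,0],
    [0,0,-0.028,0,0,0],
    [-0.0044,-0.0117,0,0,0,0],
    [-0.0044,-0.0117,0,0,0,0],
    [-0.0044,-0.0117,0,0,0,0],
    [0,0,0,0,0,0]
  ]
}}

```text
clock: 3.0
tool_pos: [0.5615, 0.2738, 0.1351]
orientation: [-180.0, 0.1, -110.9]
force: [-0.1, -0.8, 1.3]
opening: 0.0297
gripper_force: 0.0
```

Run:
```python
from h import *
snap('wrist','w1');a=snap('scene','s1')[0]; t=snap('top','t1')[0]
o=np.zeros((400,800,3),np.uint8);o[:,:400]=cv2.resize(a[110:270,150:310],(400,400));o[:,400:]=cv2.resize(t[170:290,200:320],(400,400));cv2.imwrite('pics/c1.png',o)
```

```text
(no output)
```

View pics/c1.png

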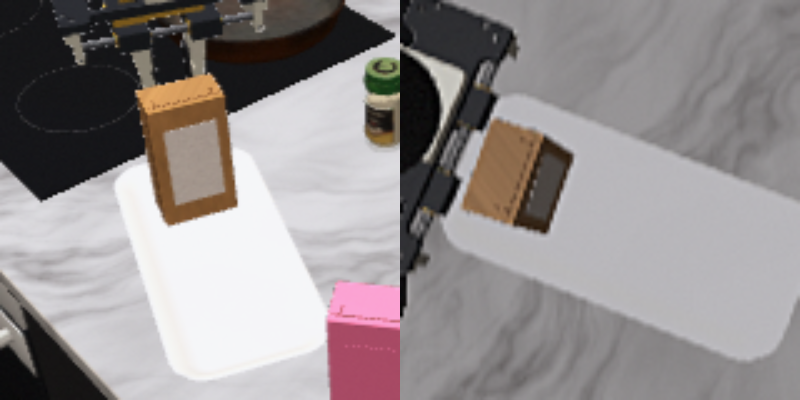

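>>> {"name": "play_rows", "arguments": {
  "deltas": [
    [-0.0035,-0.0094,0,0,0,0],
    [-0.0026,-0.007,0,0,0,0],
    [-0.0022,-0.0058,0,0,0,0],
    [-0.0022,-0.0058,0,0,0,0],
    [-0.0022,-0.0058,0,0,0,0],
    [-0.0022,-0.0058,0,0,0,0],
    [-0.0022,-0.0058,0,0,0,0]
  ]
}}

```text
clock: 3.85
tool_pos: [0.5478, 0.2382, 0.1335]
orientation: [180.0, -0.0, -110.8]
force: [0.2, -0.2, 0.3]
opening: 0.03
gripper_force: 0.1
```

```bash
cat > m.py <<'E'
from h import *
import sys
f=sys.argv[1]; lo,hi=map(float,sys.argv[2:4]); p=snap('top',f)[0]; W=cloud(f); z=np.load('pics/%s.npz'%f)
hsv=cv2.cvtColor(p,cv2.COLOR_BGR2HSV)
roi=np.zeros(p.shape[:2],bool);roi[190:285,205:335]=1
m=roi&(W[...,2]>lo)&(W[...,2]<hi)
m=cv2.morphologyEx(m.astype(np.uint8),cv2.MORPH_OPEN,np.ones((3,3)));n,l,s,c=cv2.connectedComponentsWithStats(m)
C=np.array([.5095,.1432]);a=np.radians(-110.66);E=np.array([[np.cos(a),np.sin(a)],[-np.sin(a),np.cos(a)]])
for k in range(1,n):
    if s[k,4]>100:
        P=W[l==k]; L=((P[:,:2]-C)@E.T*1000).astype(np.float32); print('blob',s[k,4],'z',np.percentile(P[:,2],[5,50,95]).round(3),'tray-frame rect',cv2.minAreaRect(L),'px',c[k].round())
        print(cv2.boxPoints(cv2.minAreaRect(L)).round(1).tolist())
t=np.zeros(p.shape[:2],np.uint8); t[190:285,205:335]=(p.min(-1)>160)[190:285,205:335]
t=cv2.morphologyEx(t,cv2.MORPH_OPEN,np.ones((3,3)));n,l,s,c=cv2.connectedComponentsWithStats(t);k=1+np.argmax(s[1:,4])
T=np.linalg.inv(z['world_to_cam']); v,u=np.where(l==k)
r=np.stack([(u-z['cx'])/z['fx'],(v-z['cy'])/z['fy'],np.ones(len(u))],-1)@T[:3,:3].T
Q=(T[:3,3]+r*((.015-T[2,3])/r[:,2:]))[:,:2]*1000
print('tray',cv2.minAreaRect(Q.astype(np.float32)))
E
python3 m.py t2 .12 .16
```

```text
blob 426 z [0.138 0.143 0.147] tray-frame rect ((-63.67595672607422, 4.543548583984375), (40.95178985595703, 75.9760971069336), 3.845555067062378) px [241. 224.]
[[-86.69999694824219, 41.099998474121094], [-81.5999984741211, -34.70000076293945], [-40.70000076293945, -32.0], [-45.79999923706055, 43.79999923706055]]
tray ((501.7451477050781, 121.89984130859375), (278.3069763183594, 148.59219360351562), 69.22674560546875)
```

>>> {"name": "play_rows", "arguments": {
  "deltas": [
    [-0.0022,-0.0058,0,0,0,0],
    [-0.0022,-0.0058,0,0,0,0],
    [-0.0022,-0.0058,0,0,0,0],
    [-0.0022,-0.0058,0,0,0,0],
    [0,0,0,0,0,0],
    [0,0,0,0,0,0],
    [0,0,0,0,0,0],
    [0,0,0,0,0,0]
  ]
}}

```text
clock: 4.7
tool_pos: [0.541, 0.2202, 0.1336]
orientation: [-180.0, 0.0, -110.8]
force: [0.1, 0.3, -0.6]
opening: 0.0294
gripper_force: 0.0
```

```bash
python3 m.py t3 .03 .16
```

```text
blob 1294 z [0.043 0.046 0.049] tray-frame rect ((8.157257080078125, 0.6990547180175781), (75.79967498779297, 140.3062286376953), 86.72986602783203) px [270. 238.]
[[-64.0, -33.099998474121094], [76.0, -41.099998474121094], [80.4000015258789, 34.5], [-59.70000076293945, 42.5]]
tray ((497.0617370605469, 111.45246887207031), (255.394775390625, 149.9549102783203), 69.33887481689453)
```

>>> {"name": "play_rows", "arguments": {
  "deltas": [
    [0.0066,0.0175,0,0,0,0],
    [0,0,0,0,0,0],
    [0,0,-0.0305,0,0,0],
    [0,0,-0.0305,0,0,0],
    [0,0,-0.0305,0,0,0],
    [0,0,-0.0305,0,0,0],
    [-0.0035,-0.0094,0,0,0,0],
    [-0.0035,-0.0094,0,0,0,0],
    [0,0,0,0,0,0]
  ]
}}

```text
clock: 5.65
tool_pos: [0.5406, 0.2183, 0.0372]
orientation: [-180.0, 0.0, -110.8]
force: [-0.1, -0.2, 0.3]
opening: 0.0298
gripper_force: 0.0
```

>>> {"name": "play_rows", "arguments": {
  "deltas": [
    [-0.0018,-0.0047,0,0,0,0],
    [-0.0018,-0.0047,0,0,0,0],
    [-0.0018,-0.0047,0,0,0,0],
    [-0.0018,-0.0047,0,0,0,0],
    [-0.0018,-0.0047,0,0,0,0],
    [-0.0018,-0.0047,0,0,0,0],
    [-0.0018,-0.0047,0,0,0,0],
    [-0.0018,-0.0047,0,0,0,0],
    [-0.0018,-0.0047,0,0,0,0],
    [-0.0018,-0.0047,0,0,0,0]
  ]
}}

```text
clock: 6.65
tool_pos: [0.5261, 0.1811, 0.036]
orientation: [-180.0, 0.0, -110.8]
force: [1.0, 1.7, 1.2]
opening: 0.0297
gripper_force: 0.9
```

```bash
python3 m.py t4 .03 .06
```

```text
blob 1149 z [0.043 0.046 0.049] tray-frame rect ((43.714332580566406, 4.2223358154296875), (75.59034729003906, 127.72244262695312), 89.77981567382812) px [283. 241.]
[[-20.299999237060547, -33.29999923706055], [107.4000015258789, -33.79999923706055], [107.69999694824219, 41.79999923706055], [-20.0, 42.29999923706055]]
tray ((484.89044189453125, 78.78724670410156), (185.72817993164062, 149.77008056640625), 69.2298583984375)
```

>>> {"name": "play_rows", "arguments": {
  "deltas": [
    [-0.0013,-0.0035,0,0,0,0],
    [-0.0013,-0.0035,0,0,0,0],
    [-0.0013,-0.0035,0,0,0,0],
    [-0.0013,-0.0035,0,0,0,0],
    [-0.0013,-0.0035,0,0,0,0],
    [-0.0013,-0.0035,0,0,0,0],
    [-0.0013,-0.0035,0,0,0,0],
    [-0.0013,-0.0035,0,0,0,0]
  ]
}}

```text
clock: 7.5
tool_pos: [0.5176, 0.1587, 0.0359]
orientation: [180.0, -0.0, -110.8]
force: [0.6, 1.1, -0.7]
opening: 0.0294
gripper_force: 0.4
```

```bash
python3 m.py t5 .03 .06;python3 -c "
from h import *
o=get_obs();print(o['tool_pos'],o['force'],o['gripper_force'])"
```

```text
blob 1136 z [0.043 0.046 0.049] tray-frame rect ((68.31592559814453, 4.211769104003906), (75.69658660888672, 126.48924255371094), 89.79893493652344) px [291. 244.]
[[4.900000095367432, -33.400001525878906], [131.39999389648438, -33.900001525878906], [131.6999969482422, 41.79999923706055], [5.199999809265137, 42.29999923706055]]
tray ((480.20782470703125, 66.6534194946289), (159.86935424804688, 149.9747314453125), 69.07992553710938)
[0.51738741 0.15827323 0.03586691] [-0.02594943 -0.42883573 -0.05291939] 0.11990295723080635
```

>>> {"name": "play_rows", "arguments": {
  "deltas": [
    [-0.0004,-0.0012,0,0,0,0],
    [-0.0004,-0.0012,0,0,0,0],
    [-0.0004,-0.0012,0,0,0,0],
    [-0.0004,-0.0012,0,0,0,0]
  ]
}}

```text
clock: 7.95
tool_pos: [0.5165, 0.1551, 0.0359]
orientation: [180.0, -0.0, -110.8]
force: [-0.2, 1.2, -0.8]
opening: 0.0294
gripper_force: 0.4
```

>>> {"name": "play_rows", "arguments": {
  "deltas": [
    [-0.0004,-0.0012,0,0,0,0]
  ]
}}

```text
clock: 8.05
tool_pos: [0.5162, 0.1542, 0.0359]
orientation: [180.0, -0.0, -110.8]
force: [0.0, 0.9, -0.5]
opening: 0.0298
gripper_force: 0.4
```

```bash
python3 m.py t6 .03 .06
python3 - <<'E'
from h import *
for i in range(3):
    o=get_obs();print(o['tool_pos'],o['force'],o['gripper_force']); a=snap('scene','s6')[0]
t=cv2.imread('pics/t6.png')
o=np.zeros((400,800,3),np.uint8);o[:,:400]=cv2.resize(a[160:280,170:290],(400,400));o[:,400:]=cv2.resize(t[205:285,255:335],(400,400));cv2.imwrite('pics/c6.png',o)
E
```

```text
blob 1139 z [0.043 0.046 0.049] tray-frame rect ((73.34197998046875, 4.556770324707031), (75.51984405517578, 125.81031799316406), 89.8109359741211) px [292. 245.]
[[10.300000190734863, -33.0], [136.10000610351562, -33.400001525878906], [136.39999389648438, 42.099998474121094], [10.600000381469727, 42.5]]
tray ((479.8609313964844, 64.00584411621094), (154.51959228515625, 150.8485107421875), 69.22984313964844)
[0.51613905 0.15401048 0.03591918] [ 0.85407164  0.20530015 -0.69508495] 0.23459262738469988
[0.5161258  0.15404875 0.03594037] [-0.78284147  0.16935912 -0.49978566] 0.05056950612924993
[0.51611759 0.1540075  0.03593403] [-0.26092846  0.31456269 -0.62666315] 0.00013441518149193143
```

View pics/c6.png

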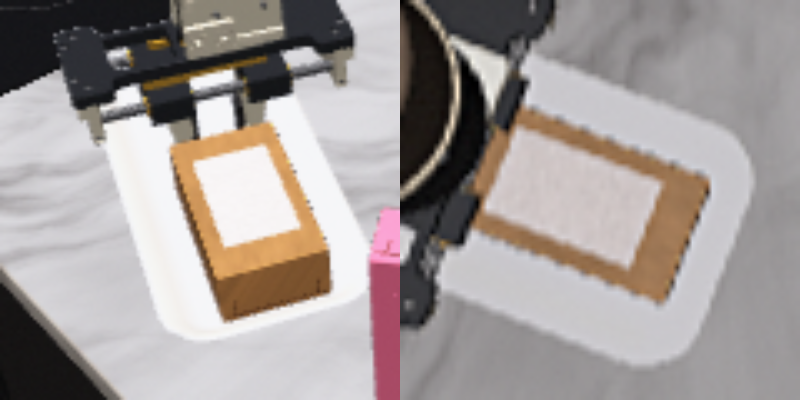

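>>> {"name": "play_rows", "arguments": {
  "deltas": [
    [-0.0004,-0.0012,0,0,0,0]
  ]
}}

```text
clock: 8.35
tool_pos: [0.5161, 0.1535, 0.036]
orientation: [-180.0, 0.0, -110.8]
force: [0.3, 4.9, 0.3]
opening: 0.03
gripper_force: 2.0
```

>>> {"name": "play_rows", "arguments": {
  "deltas": [
    [-0.0004,-0.0012,0,0,0,0]
  ]
}}

```text
clock: 8.45
tool_pos: [0.5161, 0.153, 0.0361]
orientation: [-180.0, 0.1, -110.8]
force: [1.0, 4.7, -0.2]
opening: 0.0297
gripper_force: 2.0
```

```bash
python3 m.py t7 .03 .06
```

```text
blob 1140 z [0.043 0.046 0.049] tray-frame rect ((74.61331176757812, 4.8308563232421875), (76.0721664428711, 125.57100677490234), 89.70402526855469) px [293. 245.]
[[11.600000381469727, -32.900001525878906], [137.1999969482422, -33.5], [137.60000610351562, 42.5], [12.0, 43.20000076293945]]
tray ((479.5577087402344, 63.34150314331055), (154.3826904296875, 150.02235412597656), 69.52234649658203)
```

The force step to 4.9 N shows the carton is against the far rim. Backing off.

>>> {"name": "play_rows", "arguments": {
  "deltas": [
    [0.0022,0.0058,0,0,0,0],
    [0.0044,0.0117,0,0,0,0],
    [0.0044,0.0117,0,0,0,0],
    [0,0,0.03,0,0,0],
    [0,0,0.05,0,0,0],
    [0,0,0.05,0,0,0],
    [0,0,0.05,0,0,0],
    [0.01,0.03,0.03,0,0,0],
    [0.01,0.03,0,0,0,0],
    [0.01,0.03,0,0,0,0]
  ]
}}

```text
clock: 9.5
tool_pos: [0.5491, 0.2493, 0.2055]
orientation: [-179.9, 0.1, -110.8]
force: [0.5, -0.6, -0.2]
opening: 0.0298
gripper_force: 0.0
```

>>> {"name": "play_rows", "arguments": {
  "deltas": [
    [0.01,0.04,0,0,0,0],
    [0.01,0.04,0,0,0,0],
    [0.01,0.04,0,0,0,0],
    [0,0,0,0,0,0],
    [0,0,0,0,0,0]
  ]
}}

```text
clock: 10.0
tool_pos: [0.5721, 0.3446, 0.203]
orientation: [180.0, -0.1, -110.7]
force: [-0.2, -0.4, -1.1]
opening: 0.0297
gripper_force: 0.0
```

```bash
python3 m.py t8 .03 .06; python3 -c "
from h import *
a=snap('scene','s8')[0]; t=cv2.imread('pics/t8.png')
o=np.zeros((400,800,3),np.uint8);o[:,:400]=cv2.resize(a[130:310,150:330],(400,400));o[:,400:]=cv2.resize(t[180:300,215:335],(400,400));cv2.imwrite('pics/c8.png',o)"
```

```text
blob 1297 z [0.043 0.046 0.049] tray-frame rect ((67.30180358886719, 4.860130310058594), (76.02599334716797, 140.53768920898438), 89.75009155273438) px [290. 244.]
[[-3.0999999046325684, -32.79999923706055], [137.39999389648438, -33.5], [137.6999969482422, 42.599998474121094], [-2.799999952316284, 43.20000076293945]]
tray ((509.6318359375, 142.62059020996094), (323.4418029785156, 148.6426239013672), 69.27151489257812)
```

View pics/c8.png

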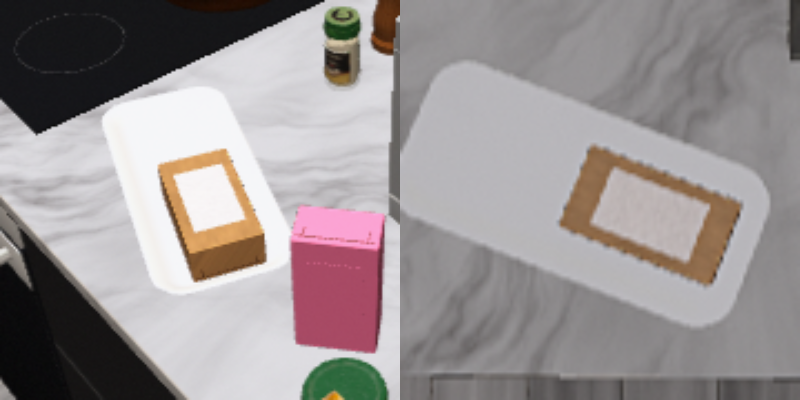

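The carton lies flat with its top end at 137.5 mm, against the far rim. The tray has moved about 0.5 mm, and the arm is clear.

```bash
python3 -c "
from plant import *
print(close_job())"
```

```text
the job is handed in; nothing more can be done
None
```

The brown tea carton was toppled flat along the tray and pushed until its top end rested against the far rim; the tray moved only about 0.5 mm, the other things were left alone, and I handed the job in at about 10 s.

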